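# Sort a blue-capped vial through the chute carousel

### The arm

A 6-joint arm with a two-finger parallel gripper is mounted at the origin on the work surface. World frame = base frame: x ahead of the robot, y to its left, z up, the work surface at z = 0. Lengths are in m, angles in rad, forces in N, time in s.
With the tool pointing down it reaches from about 0.375 to 0.925 m from the base axis. Payload 5.7 kg.
Tool frame: the origin (TCP) lies midway between the tips of the shut fingers; the grasp point (between the pads) lies 19 mm behind it; z points along the fingers, x is the direction in which the jaws open and shut, and the axes are right-handed (so a half turn about z gives the same grasp; the last joint's range is limited). The gripper opens to 88 mm and grips with 3 to 60 N. Pads are 20 mm wide; open, the fingers measure 115 mm over their backs; the gripper's body (75 mm by 178 mm) begins 61 mm behind the grasp point.
Start: joints at [-1.407, 0.359, 1.51, -0, 1.272, -0.115], TCP at [0.165, -0.577, 0.223] pointing down, gripper open.
Joint ranges: [-2.97, 2.97], [-1.01, 2.36], [0.21, 2.38], [-0.96, 4.11], [0.2, 2.71], [-2.98, 2.98]. Speed limits (rad/s): [2.39, 2.39, 3.14, 3.14, 3.14, 3.14].

### API

Orientations are given as a unit quaternion [x, y, z, w].
In Python, from bench import move_ptp, servo_line, goto_joints, move_gripper, sleep, inverse_kinematics, capture, PlanningError, close_job, spot_in, silhouettes, current_clock, current_joint_pos, current_qvel, current_joint_torque, current_position, current_orientation, current_force, current_torque, current_finger_gap gives the robot as it stands. Calls block until the motion is done:
- move_ptp(position, orientation): joint-space move of the TCP to a pose.
- servo_line(position, orientation=None, rate=0.15, contact_N=None): straight line of the TCP; orientation=None keeps the orientation; rate is the mean speed in m/s. With contact_N (N) it stops when the force on the tool has changed by that much, and returns True; else False.
- goto_joints(angles): joint-space move.
- move_gripper(opening): finger opening in m; the grip force is fixed at half the most; returns when the fingers have stopped.
- sleep(seconds).
- inverse_kinematics(position, orientation): joint angles nearest the present ones, or None.
- capture(name): name is "scene" or "top" or "wrist"; returns a dict with "image" (384x512x3 uint8, blue, green, red), "range_z" (384x512 float32, m along the optical axis (not along the pixel's ray), 0 where there is no reading), "intrinsics" (3x3 intrinsics, pixels), "R" (3x3) and "t" (3): a world point X has camera coordinates R X + t. Camera axes: x right, y down, z forward; pixel columns grow to the right and rows downward; lengths in m; the calibration is good to about 2 mm. A picture is of the moment at which its call begins.
A pose or a line that the arm cannot do raises PlanningError and nothing moves.
- close_job(): hands the job in, once; it reports no verdict.
Trained networks look in the newest picture that a camera, given by its name, has taken for a name from the list of things; names that differ only in an ending like _2 or _b are one class to them, and where a whole thing is asked for, a point or a joint stands for the part that bears it (a point fixed in the world has none). Each returns a list of dicts, best first, with "conf" (0 to 1); they miss things now and then, are a little off and sometimes report something else, mostly with a low value. They report only what shows in the picture. A call takes as long as a camera call. They do not tell look-alikes from the thing itself.
- spot_in(camera, query): "xy" ([column, row] in pixels, amid what is visible of it).
- silhouettes(camera, query): "region" (384x512 bool, what is visible of it) and "xy" ([column, row] in pixels, amid what is visible of it).
Readings, each from a call of its own:
- current_clock(): time.
- current_joint_pos(): joint angles.
- current_qvel(): joint speeds.
- current_joint_torque(): joint torques, N m.
- current_position(): TCP position.
- current_orientation(): TCP orientation.
- current_force(): force on the tool from outside, world axes, zero at the start.
- current_torque(): the same for the moment, N m.
- current_finger_gap(): finger opening in m.
Only numpy, scipy, OpenCV 4.12 (cv2) and the standard library are available. Lean on these libraries where they do the work, as an engineer would, in place of code of your own. Each camera call takes 0.05 s, during which the arm holds its last target. There are 200 camera calls.

### The job

Turn the sorting carousel by one of its black pegs until the blue bin sits centred under the chute's spout. Then lift the orange handle of the tipping tray so that the blue-capped vial rolls down the chute into the blue bin, and put the tray back down, leaving the blue bin under the spout.

Things in the scene. Friction and masses are not known exactly. Their poses are not given: they have to be found in the camera images.
- blue_bin (a point): Floor centre of the blue bin, one of four quarter-circle bins (blue, yellow, red, green) of a white carousel, 200 mm across, walls 52 mm high; 21 mm above table. Frame turns with it: z up, x, y along its dividers; upright turning axis at (-42.4, -42.4) mm. Black pegs (12 mm thick, tops 92 mm above table) stand 90 mm from the axis along +x, -x, +y, -y. Turns either way under 1 N, stays put.
- chute_mouth (a point): Centre of the steel spout's downward opening (68 x 53 mm), 100 mm above the table; spout top 140 mm. Fixed. z up; y points level, away from the carousel's axis and up the chute (spout, chute, tray lie along +y); x is parallel to the tray's hinge. The carousel's axis is at (0, -60) mm. The blue bin is right when its point is below this one; it starts 0.6 to 1.6 rad counter-clockwise of that.
- tray_handle (a point): Middle of the tipping tray's orange handle, a level bar 10 mm thick, 50 mm free between posts, along the chute mouth's x; at rest 212 mm above table, 25 mm above the tray's walls. The tray's hinge, parallel to it, lies 105 mm nearer the carousel and 35 mm lower. Lift the bar in an arc about the hinge, 0.87 rad (stop at 1.0), to empty it; under 2 N. Let go, it falls back to rest.
- vial: Capped glass sample vial with a blue cap, a cylinder 18 mm across and 48 mm long, lying across the tray against its rear wall, free to roll. Origin at its centre, x along its length.
Things that resemble listed ones, but are neither listed nor needed, are in the scene too. There is more than one size of the vial; the job needs the middle-sized.

How it is judged:
By the outcome, as a careful person would: the job done as asked, in the order asked, and still so for the second after the job is handed in, with the robot touching nothing.
It also fails if it takes over 54 s, if anything falls off the work surface, if the arm or the gripper's body presses on something with over 40 N, if the wrist force passes 120 N, or if a joint passes its speed limit or range.

## Working session

There is one attempt and no reset: what is moved stays moved. The work goes in short steps, each a Python script; the robot and the scene stay as the last script left them, time stands still between calls to the robot, and variables do not carry over. Pictures are saved under pics/ and viewed, on a budget of 10 in all, crops included, one or two more only if the job needs it, and the job is handed in when it is done.

```bash
ls; mkdir -p pics; python3 - <<'E'
from bench import *
import cv2,numpy as np
ims=[]
for c in ["scene","top"]:
    d=capture(c); np.savez(f"{c}0.npz",**d); ims.append(d["image"])
    print(c,d["intrinsics"].tolist(),d["R"].round(3).tolist(),d["t"].tolist())
    for q in ["blue_bin","chute_mouth","tray_handle","vial"]:
        print(q,[(s["xy"],round(s["conf"],2)) for s in spot_in(c,q)])
for n,i in zip("st",ims): cv2.imwrite(f"pics/{n}0.png",cv2.resize(i,(800,600)))
print(current_clock())
E
```

```text
pics
scene [[406.9539192393662, 0.0, 255.99608436918209], [0.0, 406.9539192393662, 195.68564486841893], [0.0, 0.0, 1.0]] [[-0.654, 0.757, -0.008], [0.637, 0.545, -0.546], [-0.409, -0.362, -0.838]] [0.20860171411889686, -0.27167006963816837, 1.0778434179415046]
blue_bin [([119.2, 203.2], 0.81)]
chute_mouth [([174.3, 223.3], 0.66)]
tray_handle [([210.2, 197.6], 0.68)]
vial [([289.2, 187.4], 0.68), ([220.6, 206.4], 0.63), ([271.6, 312.6], 0.43)]
top [[404.12740041316584, 0.0, 259.65481853686174], [0.0, 404.12740041316584, 189.79844161735048], [0.0, 0.0, 1.0]] [[-0.142, -0.99, -0.003], [-0.97, 0.139, -0.201], [0.199, -0.025, -0.98]] [0.15577592144947647, 0.482794457654589, 0.8083678775273281]
blue_bin [([363.0, 144.7], 0.65)]
chute_mouth [([317.3, 162.7], 0.79)]
tray_handle [([265.0, 161.5], 0.66)]
vial [([248.3, 168.5], 0.86), ([263.4, 270.7], 0.65)]
0.5
```

View pics/s0.png

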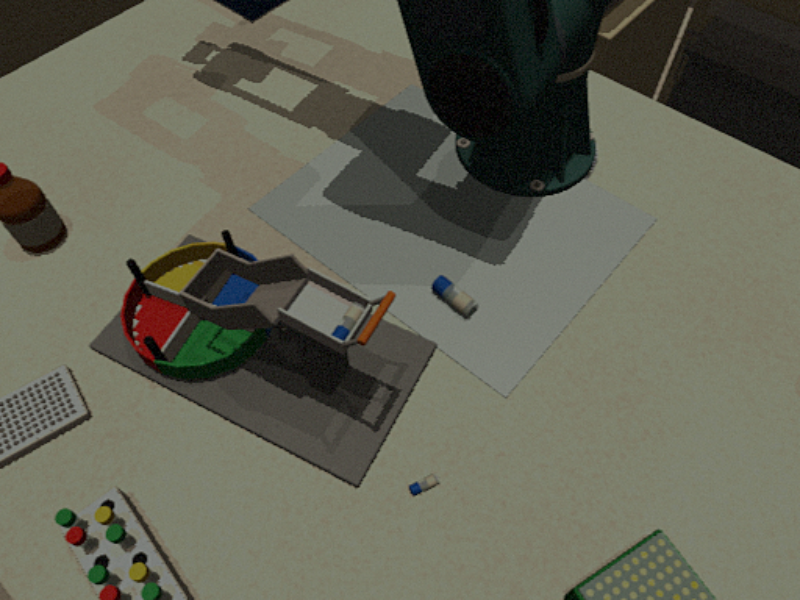

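View pics/t0.png

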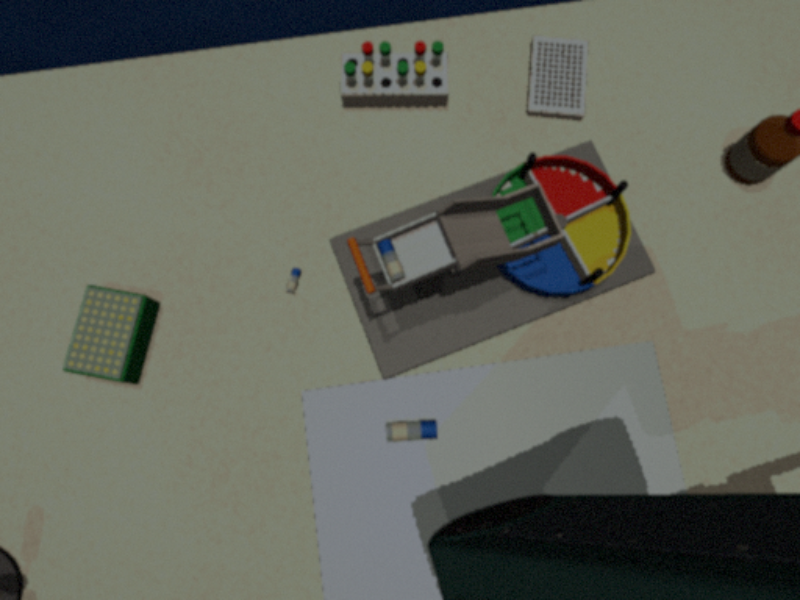

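```bash
cat > h.py <<'E'
import numpy as np, cv2
def cloud(d):
    z=d["range_z"]; K=d["intrinsics"]; v,u=np.indices(z.shape)
    c=np.stack([(u-K[0,2])/K[0,0]*z,(v-K[1,2])/K[1,1]*z,z],-1)
    P=(c-d["t"])@d["R"]; P[z==0]=np.nan
    return P, cv2.cvtColor(d["image"],cv2.COLOR_BGR2HSV)
def report(d,names=True):
    P,H=cloud(d); out={}
    reg=(P[...,0]>.25)&(P[...,0]<.9)&(P[...,1]>-.75)&(P[...,1]<-.05)
    h,s,v=H[...,0],H[...,1],H[...,2]
    M={"orange":(h>3)&(h<18)&(s>150)&(P[...,2]>.17),
       "dark":(v<45)&(P[...,2]>.07)&(P[...,2]<.105)}
    for n,m in M.items():
        k,l,st,ce=cv2.connectedComponentsWithStats((m&reg).astype(np.uint8))
        for i in range(1,k):
            if st[i,4]<6: continue
            q=P[l==i]; print(n,st[i,4],ce[i].round(),"med",np.median(q,0).round(4),"min",q.min(0).round(3),"max",q.max(0).round(3))
            if n=="orange":
                w,e=np.linalg.eigh(np.cov(q.T)); print("  dir",e[:,2].round(3),"mean",q.mean(0).round(4), "mid",((q.min(0)+q.max(0))/2).round(4))
    for n,lo,hi in [("blue",100,130),("green",45,80),("yellow",20,34),("red",172,180)]:
        m=reg&(h>=lo)&(h<=hi)&(s>130)&(P[...,2]>.01)&(P[...,2]<.03)
        q=P[m]
        if len(q)>20: print(n,len(q),np.median(q,0).round(4),np.mean(q,0).round(4))
    # rim: coloured points above floor
    m=reg&(s>120)&(P[...,2]>.04)&(P[...,2]<.08); 
    out["rim"]=P[m]
    print("rim",m.sum(),np.percentile(P[m][:,2],[50,80,95,99]).round(3))
    return P,H,out
E
python3 - <<'E'
from h import *
for c in ["scene","top"]:
    print(c); d=dict(np.load(c+"0.npz")); P,H,o=report(d)
    r=o["rim"]; 
    for zz in [(.045,.055),(.06,.076)]:
        q=r[(r[:,2]>zz[0])&(r[:,2]<zz[1])][:,:2]
        from scipy.optimize import least_squares
        if len(q)>20:
            s=least_squares(lambda p:np.hypot(*(q-p[:2]).T)-p[2],[*q.mean(0),.1],loss="soft_l1",f_scale=.002); print(zz,len(q),s.x.round(4))
    for n,uv in {"scene":{"p1":(228,238),"p2":(133,266),"p3":(151,342),"bin":(186,317)},"top":{"p1":(532,158),"p2":(622,184),"p3":(596,274)}}[c].items():
        u,v=(int(a/1.5625) for a in uv); print(n,P[v,u],H[v,u], [P[v+a,u+b].round(3).tolist() for a,b in((-2,0),(2,0))])
E
```

```text
scene
dark 193 [ 16. 135.] med [ 0.6454 -0.4188  0.0787] min [ 0.608 -0.441  0.07 ] max [ 0.674 -0.413  0.088]
dark 41 [145. 152.] med [ 0.4917 -0.1613  0.0832] min [ 0.487 -0.168  0.07 ] max [ 0.496 -0.159  0.093]
dark 49 [ 85. 171.] med [ 0.6049 -0.2187  0.0845] min [ 0.599 -0.226  0.07 ] max [ 0.609 -0.215  0.094]
dark 47 [138. 179.] med [ 0.5527 -0.1057  0.1026] min [ 0.53  -0.113  0.099] max [ 0.584 -0.092  0.105]
dark 15 [128. 202.] med [ 0.6004 -0.0777  0.1031] min [ 0.597 -0.092  0.099] max [ 0.603 -0.063  0.105]
dark 58 [ 96. 220.] med [ 0.6617 -0.1049  0.0858] min [ 0.656 -0.111  0.071] max [ 0.667 -0.102  0.094]
blue 337 [ 0.5227 -0.1311  0.021 ] [ 0.5242 -0.1311  0.021 ]
green 848 [ 0.6031 -0.0916  0.0212] [ 0.6057 -0.0912  0.0214]
yellow 377 [ 0.5584 -0.2152  0.0213] [ 0.5587 -0.2214  0.0217]
red 166 [ 0.6283 -0.1787  0.0213] [ 0.6293 -0.1837  0.0214]
rim 960 [0.051 0.065 0.077 0.079]
(0.045, 0.055) 542 [ 0.5761 -0.1361  0.0969]
(0.06, 0.076) 153 [ 0.6256 -0.261   0.1595]
p1 [ 0.49247556 -0.15993765  0.08657101] [120 255   6] [[0.491, -0.159, 0.092], [0.493, -0.161, 0.08
[... 698 characters left out ...]
071] max [ 0.492 -0.16   0.094]
blue 909 [ 0.5178 -0.1198  0.0214] [ 0.5175 -0.1175  0.0215]
green 586 [ 0.6001 -0.0956  0.0211] [ 0.6039 -0.0948  0.0212]
yellow 1031 [ 0.5577 -0.1974  0.0212] [ 0.5557 -0.198   0.0213]
red 65 [ 0.6327 -0.1657  0.0217] [ 0.6343 -0.1756  0.0222]
rim 839 [0.052 0.055 0.077 0.079]
(0.045, 0.055) 523 [ 0.5741 -0.1372  0.097 ]
(0.06, 0.076) 92 [ 0.5356 -0.3035  0.1497]
p1 [ 0.65669531 -0.10803831  0.09103894] [70 38 20] [[0.662, -0.109, 0.09], [0.655, -0.109, 0.085]]
p2 [ 0.60400761 -0.22130347  0.09154037] [ 0 45 17] [[0.608, -0.222, 0.093], [0.599, -0.22, 0.092]]
p3 [ 0.48660699 -0.16089404  0.09220866] [ 5 73 21] [[0.491, -0.162, 0.092], [0.484, -0.163, 0.083]]
```

```bash
sed -i 's/(P\[...,1\]<-.05)/(P[...,1]<.3)/' h.py; python3 - <<'E'
from h import *
import cv2
for c,box in [("scene",(130,150,200,270)),("top",(130,190,215,360))]:
    print(c); d=dict(np.load(c+"0.npz")); P,H=cloud(d)
    h,s,v=H[...,0],H[...,1],H[...,2]
    m=(h>3)&(h<18)&(s>140)&(P[...,2]>.16)&(P[...,2]<.23)&(P[...,1]>0)&(P[...,1]<.25)
    k,l,st,ce=cv2.connectedComponentsWithStats(m.astype(np.uint8))
    i=1+st[1:,4].argmax(); q=P[l==i]; print(st[i],q.mean(0).round(4),np.percentile(q,[2,98],axis=0).round(4).tolist())
    vx=cv2.fitLine(q[:,:2].astype(np.float32),cv2.DIST_HUBER,0,.01,.01).ravel(); t=(q[:,:2]-vx[2:])@vx[:2]; print("dir",vx[:2],"mid",(vx[2:]+vx[:2]*(np.percentile(t,1)+np.percentile(t,99))/2).round(4),"len",np.ptp(t),"z",np.percentile(q[:,2],[5,50,95]))
    # steel structure points above 0.095
    g=(P[...,2]>.098)&(P[...,2]<.25)&(P[...,0]>.45)&(P[...,0]<.72)&(P[...,1]>-.2)&(P[...,1]<.22)&(v>25)
    np.save(c+"g.npy",P[g])
a=np.vstack([np.load("sceneg.npy"),np.load("topg.npy")]); 
ax=np.array([.5745,-.136])
yd=None
import matplotlib
E
python3 - <<'E'
import numpy as np,cv2
from h import *
# top-down height map render, 1 px=1mm*2, both clouds
img=np.zeros((400,300,3),np.uint8)
zz=np.full((400,300),-1.)
for c in ["scene","top"]:
    d=dict(np.load(""+c+"0.npz")); P,_=cloud(d); 
    ok=np.isfinite(P[...,2])
    q=P[ok]; col=d["image"][ok]
    i=((.72-q[:,0])*1000).astype(int); j=((q[:,1]+.25)*850/1.0).astype(int)
    k=(i>=0)&(i<300)&(j>=0)&(j<400)&(q[:,2]>.1)
    for a,b,z in zip(i[k],j[k],q[k,2]): zz[b,a]=max(zz[b,a],z)
np.save("zz.npy",zz)
E
```

```text
scene
[229 186  24  35 213] [0.5125 0.137  0.2159] [[0.48, 0.1273, 0.2114], [0.5429, 0.1456, 0.2186]]
dir [0.97389203 0.2270118 ] mid [0.511  0.1367] len 0.06624090785435084 z [0.21254363 0.21620308 0.21815602]
top
[223 152  17  36 197] [0.5079 0.1341 0.2161] [[0.4784, 0.1245, 0.2127], [0.5391, 0.1437, 0.2189]]
dir [0.97238576 0.23337942] mid [0.5088 0.1343] len 0.06419849189993883 z [0.21359592 0.21631098 0.21844432]Traceback (most recent call last):
  File "<stdin>", line 16, in <module>
ModuleNotFoundError: No module named 'matplotlib'
```

```bash
cat > k.py <<'E'
import numpy as np
from bench import *
from scipy.spatial.transform import Rotation as Ro
AX=np.array([.5745,-.136]); U=np.array([-.2305,.973]); U/=np.linalg.norm(U); X=np.array([U[1],-U[0]])
HD=np.array([.510,.1355,.212])
def down(phi): return np.array([np.cos(phi/2),np.sin(phi/2),0,0])
def pegp(a,z,r=.09): return np.array([*(AX+r*np.array([np.cos(a),np.sin(a)])),z])
# tilt t: rotation of tray about hinge; tool rotated by t+off about hinge axis (U->z)
def hpose(t,off,flip=0,depth=.019,dz=0):
    d=np.array([*(.105*U),.035]); axis=np.array([*X,0])   # X x U = z
    R=Ro.from_rotvec(axis*t); hinge=HD-d
    base=Ro.from_matrix(np.column_stack([[*U,0],[*X,0],[0,0,-1]]))
    if flip: base=base*Ro.from_euler('z',np.pi)
    T=Ro.from_rotvec(axis*(t+off))*base
    p=hinge+R.apply(d)+T.apply([0,0,depth-dz])
    return p,T.as_quat()
E
python3 - <<'E'
from k import *
np.set_printoptions(precision=3,suppress=True)
b=np.arctan2(-.085,.0285); print(np.degrees(b))
for f in (0,np.pi):
    print("peg",f,[ (lambda q:None if q is None else q)(inverse_kinematics(pegp(b-x,z),down(b-x+np.pi/2+f))) for x,z in((0,.2),(0,.064),(.45,.064),(.9,.064))])
for f in (0,1):
  for off in (0,-.3,-.5,-.9):
    print("h",f,off,[inverse_kinematics(*hpose(t,off,f)) for t in (0,.45,.9)], inverse_kinematics(*hpose(0,off,f,dz=.08)) is not None)
E
```

```text
-71.4640005243328
peg 0 [array([-0.459,  0.439,  1.44 , -0.   ,  1.263, -0.783]), array([-0.459,  0.584,  1.565, -0.   ,  0.993, -0.783]), array([-0.494,  0.544,  1.651, -0.   ,  0.948, -0.368]), array([-0.505,  0.499,  1.743, -0.   ,  0.899,  0.072])]
peg 3.141592653589793 [array([-0.459,  0.439,  1.44 , -0.   ,  1.263,  2.359]), array([-0.459,  0.584,  1.565, -0.   ,  0.993,  2.359]), array([-0.494,  0.544,  1.651, -0.   ,  0.948,  2.774]), None]
h 0 0 [array([ 0.129,  0.286,  1.703, -0.   ,  1.153, -1.675]), array([-0.202,  0.316,  1.64 ,  0.412,  1.401, -2.12 ]), array([-0.446,  0.492,  1.557,  0.665,  1.722, -2.367])] True
h 0 -0.3 [array([ 0.331,  0.323,  1.693, -0.324,  1.176, -1.339]), array([-0.021,  0.252,  1.646,  0.151,  1.284, -1.87 ]), array([-0.339,  0.362,  1.569,  0.495,  1.566, -2.236])] True
h 0 -0.5 [array([ 0.452,  0.38 ,  1.683, -0.517,  1.242, -1.14 ]), array([ 0.114,  0.243,  1.649, -0.052,  1.244, -1.672]), array([-0.243,  0.295,  1.579,  0.356,  1.466, -2.119])] True
h 0 -0.9 [array([ 0.633,  0.554,  1.657, -0.814,  1.444, -0.84 ]), array([ 0.377,  0.307,  1.654, -0.466,  1.282, -1.269]), array([ 0.002,  0.223,  1.606, -0.   ,  1.313, -1.801])] True
h 1 0 [array([ 0.129,  0.286,  1.703, -0.   ,  1.153,  1.467]), array([-0.202,  0.316,  1.64 ,  0.412,  1.401,  1.021]), array([-0.446,  0.492,  1.557,  0.665,  1.722,  0.775])] True
h 1 -0.3 [array([ 0.331,  0.323,  1.693, -0.324,  1.176,  1.803]), array([-0.021,  0.252,  1.646,  0.151,  1.284,  1.271]), array([-0.339,  0.362,  1.569,  0.495,  1.566,  0.906])] True
h 1 -0.5 [array([ 0.452,  0.38 ,  1.683, -0.517,  1.242,  2.001]), array([ 0.114,  0.243,  1.649, -0.052,  1.244,  1.469]), array([-0.243,  0.295,  1.579,  0.356,  1.466,  1.022])] True
h 1 -0.9 [array([ 0.633,  0.554,  1.657, -0.814,  1.444,  2.302]), array([ 0.377,  0.307,  1.654, -0.466,  1.282,  1.873]), array([ 0.002,  0.223,  1.606, -0.   ,  1.313,  1.341])] True
```

```bash
python3 - <<'E'
from k import *
b=np.arctan2(-.085,.0285); D=.872
move_gripper(.05)
move_ptp(pegp(b,.20),down(b+np.pi/2))
hit=servo_line(pegp(b,.064),rate=.12,contact_N=8); print("hit",hit,current_position(),current_clock())
if not hit:
    move_gripper(.015); print("gap",current_finger_gap(),current_force())
    n=6
    for i in range(1,n+1):
        a=b-D*i/n; servo_line(pegp(a,.064),down(a+np.pi/2),rate=.1)
        print(current_force().round(1) if hasattr(current_force(),'round') else current_force())
print(current_clock())
from h import *
import cv2
d=capture("top"); np.savez("top1.npz",**d); d2=capture("scene"); np.savez("scene1.npz",**d2)
cv2.imwrite("pics/t1.png",np.hstack([d["image"][60:260,200:460],d2["image"][100:300,60:320]]))
report(d);report(d2)
E
```

```text
hit False [ 0.60377109 -0.22162684  0.06481354] 4.5667
gap 0.014994603492207105 [-0.40715912  0.51883475  0.77560685]
[-0.   0.4 -0.5]
[-0.4 -0.4  0.9]
[-0.2  0.3 -0.3]
[-0.4  0.4 -0.1]
[-0.8  0.   0.3]
[-0.   0.   0.7]
7.0333
orange 172 [231. 170.] med [0.5072 0.1341 0.2163] min [0.477 0.123 0.213] max [0.539 0.144 0.219]
  dir [-0.973 -0.23  -0.001] mean [0.5079 0.1341 0.2163] mid [0.5081 0.1339 0.2162]
dark 24 [320. 121.] med [ 0.6202 -0.0596  0.0888] min [ 0.618 -0.064  0.07 ] max [ 0.625 -0.057  0.094]
dark 65 [275. 182.] med [0.5041 0.0533 0.0863] min [0.501 0.035 0.07 ] max [0.508 0.07  0.105]
blue 474 [ 0.5744 -0.0782  0.0216] [ 0.5306 -0.0448  0.0217]
green 227 [ 0.6505 -0.1164  0.0215] [ 0.6476 -0.1176  0.0217]
rim 184 [0.053 0.079 0.08  0.08 ]
orange 12 [111. 103.] med [ 0.5133 -0.1741  0.2346] min [ 0.508 -0.18   0.233] max [ 0.519 -0.171  0.236]
  dir [-0.826 -0.563 -0.024] mean [ 0.5135 -0.1749  0.2343] mid [ 0.5133 -0.1756  0.2345]
orange 17 [112. 109.] med [ 0.517  -0.1719  0.2269] min [ 0.511 -0.183  0.202] max [ 0.523 -0.167  0.232]
  dir [-0.239 -0.436 -0.868] mean
[... 1992 characters left out ...]
44 0.016 0.07 ] max [0.858 0.025 0.079]
dark 24 [ 77. 344.] med [0.8235 0.0525 0.0742] min [0.816 0.049 0.071] max [0.83  0.054 0.079]
dark 26 [ 66. 369.] med [0.8561 0.0727 0.0746] min [0.851 0.064 0.07 ] max [0.865 0.074 0.079]
dark 12 [101. 380.] med [0.8309 0.1272 0.0734] min [0.827 0.122 0.071] max [0.835 0.128 0.078]
dark 10 [ 75. 380.] med [0.8572 0.0968 0.0738] min [0.855 0.093 0.072] max [0.861 0.098 0.076]
blue 608 [ 0.5792 -0.0678  0.0214] [ 0.5474 -0.0331  0.0214]
green 967 [ 0.636  -0.1324  0.0211] [ 0.6341 -0.1298  0.0213]
yellow 287 [ 0.5195 -0.1511  0.021 ] [ 0.5272 -0.157   0.021 ]
red 170 [ 0.5846 -0.2157  0.0212] [ 0.5837 -0.2152  0.022 ]
rim 1440 [0.052 0.073 0.079 0.08 ]
```

View pics/t1.png

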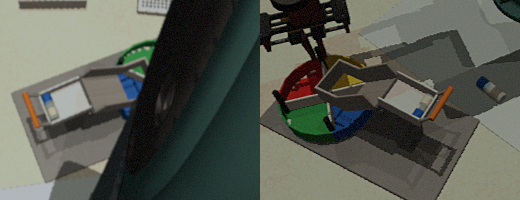

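```bash
python3 - <<'E'
from k import *
from h import *
b=np.arctan2(-.085,.0285); a=b-.872
servo_line(pegp(a-.014,.064),rate=.05); sleep(.2)
servo_line(pegp(a+.003,.064),rate=.05)
servo_line(pegp(a+.003,.20),rate=.2)
move_ptp([*(current_position()[:2]),.32],current_orientation())
p,q=hpose(0,-.45,1,dz=.08)
move_ptp(p+[0,0,.05],q)
print(current_clock(),current_joint_pos())
for c in ("top","scene"):
    d=capture(c); np.savez(c+"2.npz",**d); P,H=cloud(d)
    m=(H[...,2]<45)&(P[...,2]>.084)&(P[...,2]<.095)&(np.abs(np.hypot(P[...,0]-AX[0],P[...,1]-AX[1])-.09)<.014)
    k,l,st,ce=cv2.connectedComponentsWithStats(m.astype(np.uint8))
    for i in range(1,k):
        if st[i,4]>5:
            w=P[l==i].mean(0)[:2]-AX; print(c,st[i,4],w.round(4),np.degrees(np.arctan2(w[1],w[0])).round(1))
    # same estimator on the start pictures, for bias
    im=d["image"]; cv2.imwrite(f"pics/{c}2.png",cv2.resize(im,(800,600)))
print("target",np.degrees(np.arctan2(U[1],U[0]))-45)
E
```

```text
10.8333 [ 0.48310277  0.2651384   1.5071152  -0.43615317  1.4978339   1.88186888]
top 20 [ 0.0735 -0.049 ] -33.7
top 21 [0.0468 0.0751] 58.1
top 24 [-0.0499 -0.0753] -123.5
top 19 [-0.0766  0.0492] 147.3
scene 22 [-0.0474 -0.0731] -123.0
scene 23 [ 0.0769 -0.0467] -31.3
scene 29 [0.0504 0.0772] 56.8
target 58.32746585755838
```

View pics/scene2.png

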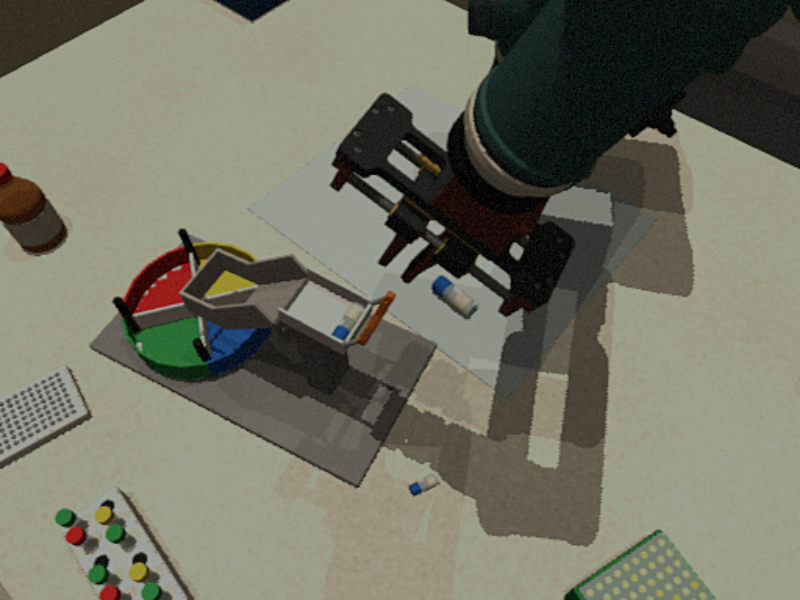

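```bash
python3 - <<'E'
from k import *
import cv2
O=-.45
move_gripper(.045)
move_ptp(*hpose(0,O,1,dz=.08))
hit=servo_line(hpose(0,O,1,dz=.002)[0],rate=.1,contact_N=6); print("hit",hit,current_clock(),current_force())
d=capture("scene"); cv2.imwrite("pics/s3.png",cv2.resize(d["image"][100:280,130:370],(720,540)))
E
```

```text
hit False 12.8417 [-0.99849468 -0.06691096 -0.11424626]
```

View pics/s3.png

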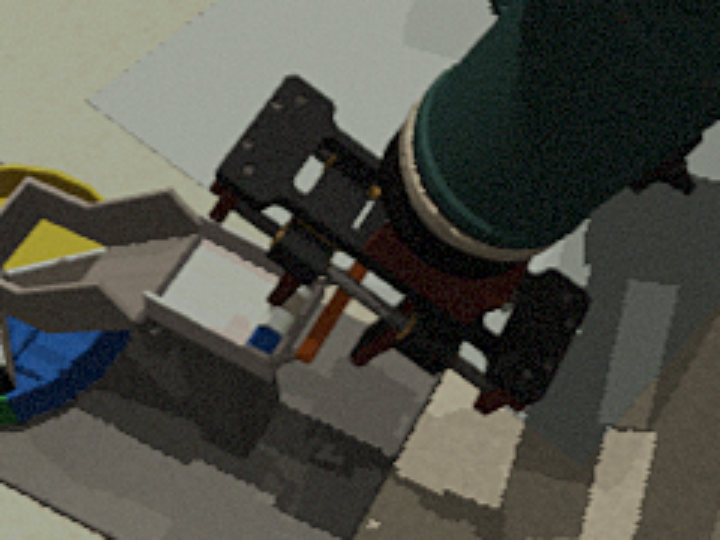

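```bash
python3 - <<'E'
from k import *
import cv2
O=-.45
move_gripper(0); g=current_finger_gap(); print("gap",g,current_force().round(1))
if g>.006:
    for t in np.linspace(0,.92,9)[1:]:
        servo_line(*hpose(t,O,1,dz=.002),rate=.08); print(t.round(2),current_force().round(1),round(current_finger_gap(),4))
    d0=capture("scene"); sleep(1.0)
d=capture("scene"); e=capture("top"); print(current_clock())
np.savez("top4.npz",**e)
cv2.imwrite("pics/s4.png",np.hstack([cv2.resize(d["image"][100:280,60:300],(400,300)),cv2.resize(e["image"][70:220,200:400],(400,300))]))
E
```

```text
gap 0.008868003691506704 [-0.9  0.8  0.5]
0.12 [-1.8  3.4  1.3] 0.0091
0.23 [-1.2  3.9  1.1] 0.0093
0.34 [-1.1  4.2  2.3] 0.0094
0.46 [-1.2  4.   3.7] 0.0091
0.58 [-0.3  5.   5. ] 0.0092
0.69 [-0.4  3.2  5.8] 0.0092
0.8 [-0.4  3.7  6.9] 0.0087
0.92 [0.4 3.4 7.8] 0.0092
17.0333
```

View pics/s4.png

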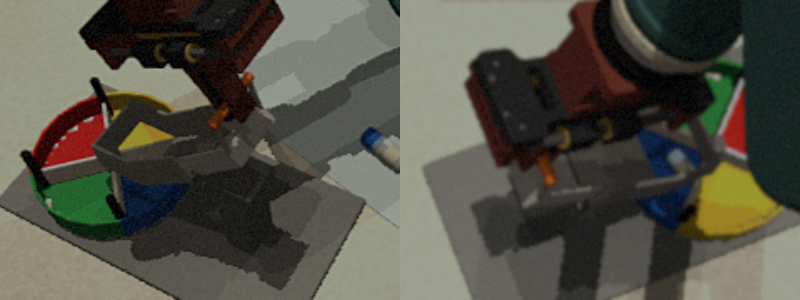

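The tray is tipped. The top view (right half, about 675,160) shows a light vial body inside the blue bin. Next I lower the tray and check again.

```bash
python3 - <<'E'
from k import *
from h import *
O=-.45
for t in np.linspace(.92,0,9)[1:]:
    servo_line(*hpose(t,O,1,dz=.002),rate=.08)
print(current_force().round(1))
move_gripper(.045)
servo_line(hpose(0,O,1,dz=.10)[0],rate=.12)
p=current_position(); move_ptp([.40,.32,.35],current_orientation()); sleep(.5)
ims=[]
for c in ("scene","top"):
    d=capture(c); P,H=cloud(d); ims.append(d["image"])
    print(c,[(v["xy"],round(v["conf"],2),P[int(v["xy"][1]),int(v["xy"][0])].round(3)) for v in spot_in(c,"vial")])
    h,s=H[...,0],H[...,1]; m=(h>3)&(h<18)&(s>140)&(P[...,2]>.16)&(P[...,2]<.3)&(P[...,1]>0.05)&(P[...,1]<.2)&(P[...,0]>.45)
    print("handle",m.sum(),P[m].mean(0).round(4))
    m=(H[...,2]<45)&(P[...,2]>.084)&(P[...,2]<.095)&(np.abs(np.hypot(P[...,0]-AX[0],P[...,1]-AX[1])-.09)<.014)
    k,l,st,ce=cv2.connectedComponentsWithStats(m.astype(np.uint8))
    for i in range(1,k):
        if st[i,4]>5:
            w=P[l==i].mean(0)[:2]-AX; print("peg",np.degrees(np.arctan2(w[1],w[0])).round(1))
print(current_clock())
cv2.imwrite("pics/f.png",np.hstack([cv2.resize(ims[0][100:280,60:300],(400,300)),cv2.resize(ims[1][70:220,220:420],(400,300))]))
E
```

```text
[-2.1  7.2  3.7]
scene [([288.1, 190.4], 0.96, array([0.334, 0.106, 0.02 ])), ([137.8, 212.4], 0.6, array([ 0.589, -0.09 ,  0.039])), ([270.5, 315.5], 0.6, array([ 0.565,  0.247, -0.   ]))]
handle 214 [0.5127 0.1371 0.2158]
peg -122.5
peg -31.3
peg 56.7
top [([186.3, 178.6], 0.63, array([0.557, 0.243, 0.015])), ([261.2, 275.5], 0.6, array([0.324, 0.108, 0.026])), ([334.1, 147.5], 0.55, array([ 0.575, -0.091,  0.035]))]
handle 195 [0.508  0.1341 0.2161]
peg -33.5
peg 57.9
peg -123.2
peg 147.4
22.55
```

View pics/f.png

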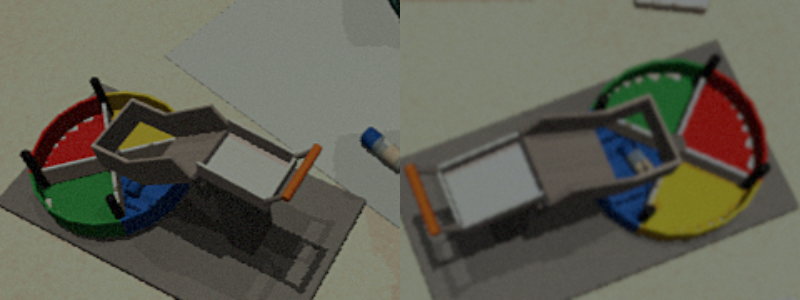

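```bash
python3 -c "from bench import *; print(close_job())"
```

```text
the job is handed in; nothing more can be done
None
```

The job is handed in, at about 22.6 s on the robot's clock (limit 54 s). All checks passed except a small bin-alignment error.

**What I did:** I closed the fingers loosely around one black peg and turned the carousel about 0.88 rad clockwise, until the blue bin was under the spout. I then gripped the orange handle, lifted the tray in an arc to 0.92 rad, held it for 1 s, lowered it and let go. The arm then backed away clear of everything.

**What the last checks showed:**
- **Vial:** It lies in the blue bin, seen in the last top picture and placed there by depth from both cameras. The tray is empty.
- **Tray:** The handle is back within 1 mm of its starting position.
- **Blue bin:** Averaged over the pegs, both cameras put it about 1° past exact centre, roughly 1 mm at the bin point. The two cameras disagree by 1–2° on single pegs, so I did not correct it.
- **Forces:** Wrist force read 8 N or less wherever I sampled it.

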